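Close the twist-lock canister around the small canister

ROBOT

A 6-joint arm with a two-finger parallel gripper is mounted at the origin on the work surface; the furniture and walls round the work are solid. World frame = base frame: x ahead of the robot, y to its left, z up, the work surface at z = 0. Lengths are in m, angles in rad, forces in N, time in s.
With the tool pointing down it reaches from about 0.375 to 0.9 m from the base axis. Payload 3.1 kg.
Tool frame: the origin (TCP) lies midway between the tips of the shut fingers; the grasp point (between the pads) lies 19 mm behind it; x points along the fingers, y is the direction in which the jaws open and shut, and the axes are right-handed (so a half turn about x gives the same grasp; the last joint's range is limited). The gripper opens to 87 mm and grips with 3 to 60 N. Pads are 19 mm wide; open, the fingers measure 117 mm over their backs; the gripper's body (75 mm by 190 mm) begins 51 mm behind the grasp point.
Start: joints at [0.943, 0.527, 1.433, -0, 1.181, -0.178], TCP at [0.272, 0.563, 0.223] pointing down, gripper open.
Joint ranges: [-3.08, 3.08], [-0.75, 2.2], [0.22, 2.44], [-1.43, 4.57], [0, 2.65], [-2.85, 2.85]. Speed limits (rad/s): [2.79, 2.79, 3.14, 3.14, 3.14, 3.14].

INTERFACE

Orientations are given as a unit quaternion [x, y, z, w].
In Python, from rig import get_obs, imaging, robot gives the robot as it stands.
- The arm moves only by the shell command python3 -m inch 'ROWS' [FORCE]. ROWS is JSON, a list of rows, each a list of 3 entries, a list of its own where there are three numbers: the finger opening in mm, from 0 to 87, then the shift along the tool's x, y, z in mm, then the turn, a rotation vector about the tool's x, y, z in degrees. In form: [[grip, [dx, dy, dz], [wx, wy, wz]], ...]. A call has 1 to 12 rows; each row shifts and turns the pose as measured when the row begins, along the tool's axes as they then stand; what a row does not reach is not made up. A row lasts 1/8 s, in which the tool goes at most 62.5 mm and 10.7 degrees, less where a joint would pass 70% of its speed; a pose out of reach is approached as far as the arm can. A call with a gripper value outside its range is refused whole. The fingers move at their own pace and stop on an object; FORCE is the grip in N (left out, the last holds). Time passes only in rows, so rows that do not move let the fingers close. It gives the time, the measured TCP pose, the force and the opening at its end, in the units of the state.
- get_obs(): the state, without advancing time (a new reading comes with each control period).
- imaging.camera(name): name is "side" or "top"; returns the picture (384x512x3 uint8, red, green, blue); there is no depth.
- imaging.camera_params(name): a dict with "camera_matrix" (3x3 intrinsics, pixels), "xyz" and "rotation" of the camera in the world. Camera axes: x right, y down, z forward; pixel columns grow to the right and rows downward; lengths in m; the calibration is good to about 2 mm. A picture is of the moment at which its call begins. camera_params takes no time and is no camera call.
- robot.hand_in(): hands the job in, once; it reports no verdict.
Trained networks look in the newest picture that a camera, given by its name, has taken for a name from the list of things; names that differ only in an ending like _2 or _b are one class to them, and where a whole thing is asked for, a point or a joint stands for the part that bears it (a point fixed in the world has none). Each returns a list of dicts, best first, with "confidence" (0 to 1); they miss things now and then, are a little off and sometimes report something else, mostly with a low value. They report only what shows in the picture. A call takes as long as a camera call. They do not tell look-alikes from the thing itself.
- imaging.cut_out(camera, target): "pixels" (384x512 bool, what is visible of it) and "box" ([centre column, centre row, width, height] in pixels, round what is visible of it).
- imaging.tip_of(camera, target): "pixel" ([column, row] in pixels: a listed point, or the origin of a listed thing).
The state is a dict: "time": time; "q": joint angles; "joint_velocities": joint speeds; "joint_torque": joint torques, N m; "position": TCP position; "tool_rot": TCP orientation; "ft_force": force on the tool from outside, world axes, zero at the start; "moment": the same for the moment, N m; "grip_width": finger opening in m.
Only numpy, scipy, OpenCV 4.12 (cv2) and the standard library are available. Lean on these libraries where they do the work, as an engineer would, in place of code of your own. Each camera call takes 0.05 s, during which the arm holds its last target. There are 200 camera calls.

TASK

Stand the small canister upright in the open cup, which is the lower half of the big canister and is fast in the plywood block. Then put the big hollow cap over it, all the way down onto the block with its inner lugs passing between the cup's lugs, and turn it clockwise (seen from above) to its stop, so that its grip bar lies along the long side of the block; let go and leave the spanner, pencil and blue tape roll where they are.

Things in the scene. Friction and masses are not known exactly. Their poses are not given: they have to be found in the camera images.
- holder: Fixed plywood block 100 (x) x 150 (y) x 20 mm high; fast in its middle an aluminium cup, the big canister's lower half. Origin: centre of the block's underside, on the cup's axis; y along the block's long side, z up. Cup: 56 mm outside, 48 mm inside diameter, inner floor 26 mm and rim 54 mm above the origin.
- cup_lugs (a point): On the cup's axis 38 mm above the holder's origin: underside of two lugs, 7 mm thick, that stand out from the cup to 35 mm from the axis on its +y and -y sides. Each spans from 25 deg counter-clockwise to 33 deg clockwise (from above) of the y axis; below its clockwise end a wall is the turning stop.
- cap: Loose hollow aluminium cap, the big canister's upper half, mouth down on the bench: 83 mm outside, 75 mm inside diameter, 95 mm high without the bar, 90 mm deep inside, about 0.25 kg. Origin: centre of its open rim, z up; same after a half turn. Fully down on the block its origin is 20 mm above the holder's; if its lugs sit on the cup's lugs it stays 20 mm too high.
- cap_bar (a point): Middle of the black grip bar on the cap's top, 108 mm above the cap's origin: bar 14 mm wide (x), 60 mm long (along the cap's y), 27 mm high (95 to 122 mm above the cap's origin).
- cap_lugs (a point): On the cap's axis 9 mm above its rim: mid-height of two 8 mm thick inner lugs, 40 deg wide, at the cap's +y and -y (in line with the bar), in to 30.5 mm from the axis. They pass the cup's lugs only with the bar 50 to 125 deg counter-clockwise (from above) of the holder's y, best 68; fully down, the cap then turns freely clockwise to the stop, bar along the holder's y (within 5 deg).
- canister: Loose closed small aluminium canister, upright: 40 mm diameter, 66 mm high, plus a black bar 10 (x) x 28 (y) x 9 mm high on top, about 0.12 kg. Origin: centre of its underside, z up. In the cup its origin is 26 mm above the holder's and its body stands out 38 mm above the cup's rim; radial play 4 mm.
- spanner: Bystander: small steel spanner lying on the bench, 166 x 27 x 8 mm, origin under its middle, long along x.
- blue_roll: Bystander: small blue tape roll lying flat near the clear bin, 72 mm diameter, 20 mm high, origin under its centre.
- pencil: Bystander: red pencil lying near the bench's left edge, 170 x 11 x 8 mm, origin under its middle, long along x.
Not all that is in view belongs to the job. What is shaped like the canister but purple is not meant.

How it is judged:
By the outcome, as a careful person would: the job done as asked, in the order asked, and still so for the second after the job is handed in, with the robot touching nothing.
It also fails if it takes over 58 s, if anything falls off the work surface, if the arm or the gripper's body presses on something with over 40 N, if the wrist force passes 120 N, or if a joint passes its speed limit or range.

## Working session

There is one attempt and no reset: what is moved stays moved. The work goes in short steps, Python scripts to look and compute and a shell command to move; the robot and the scene stay as the last step left them, time stands still between calls to the robot, and variables do not carry over. Pictures are saved under pics/ and viewed, about 8 in all and at most 12, crops included, and the job is handed in when it is done.

```bash
mkdir -p pics; cat > h.py <<'E'
import numpy as np, cv2
from rig import get_obs, imaging, robot
from scipy.spatial.transform import Rotation as R
def cam(n):
    p=imaging.camera_params(n); r=np.array(p["rotation"],float)
    M=r if r.shape==(3,3) else R.from_quat(r).as_matrix()
    return np.array(p["camera_matrix"]),np.array(p["xyz"]),M
def ray(n,px):
    K,c,M=cam(n); d=M@np.linalg.solve(K,[px[0],px[1],1.]); return c,d
def onz(n,px,z):
    c,d=ray(n,px); return c+d*(z-c[2])/d[2]
def proj(n,P):
    K,c,M=cam(n); v=K@(M.T@(np.array(P)-c)); return v[:2]/v[2]
def snap(n,f):
    im=imaging.camera(n); cv2.imwrite(f,im[:,:,::-1]); return im
def st():
    o=get_obs(); print('t',round(o["time"],2),'p',np.round(np.array(o["position"])*1e3,1),'F',np.round(o["ft_force"],1),'w',round(o["grip_width"]*1e3,1)); m=R.from_quat(o["tool_rot"]).as_matrix(); print(np.round(m,3)); return o,m
E
python3 - <<'E'
from h import *
st()
a=snap("top","pics/t0.png");b=snap("side","pics/s0.png")
for n in("top","side"):
    K,c,M=cam(n);print(n,c.round(3),M[:,2].round(2),K[0,0])
    for t in["holder","cup_lugs","cap","cap_bar","canister"]:
        for d in imaging.tip_of(n,t)[:3]: print(n,t,np.round(d["pixel"],1),round(d["confidence"],2))
cv2.imwrite("pics/both0.png",cv2.resize(np.hstack([a,b])[:,:,::-1],(800,300)))
E
```

```text
t 0.0 p [271.3 562.2 221.6] F [0.4 0.2 0.2] w 87.1
[[-0.001  0.435  0.901]
 [-0.002  0.901 -0.435]
 [-1.    -0.002 -0.   ]]
top [ 0.459 -0.065  1.023] [ 0.08  0.02 -1.  ] 428.335546210523
top holder [217.2 141.5] 0.86
top cup_lugs [214.7 134.7] 0.7
top cap [218.6 232.5] 0.97
top cap_bar [218.7 232.7] 0.8
top canister [320.9 230.9] 0.85
top canister [285.6 133. ] 0.74
top canister [360.3 221. ] 0.72
side [0.504 0.522 0.923] [ 0.02 -0.58 -0.81] 478.2651797957538
side holder [188.6 253.8] 0.84
side cup_lugs [186.2 249.2] 0.77
side cap [295. 255.] 0.61
side cap_bar [295.3 225.5] 0.96
side canister [190.1 196.5] 0.96
side canister [279.4 192.2] 0.8
side canister [287.7 168.5] 0.79
```

View pics/t0.png

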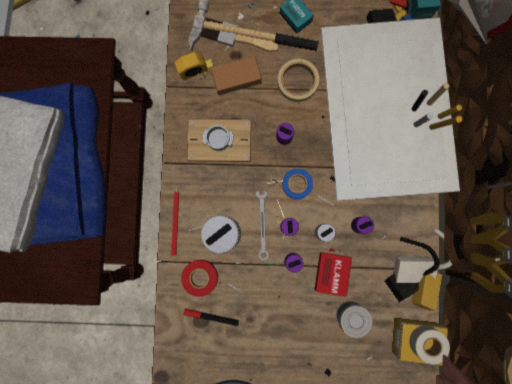

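View pics/s0.png

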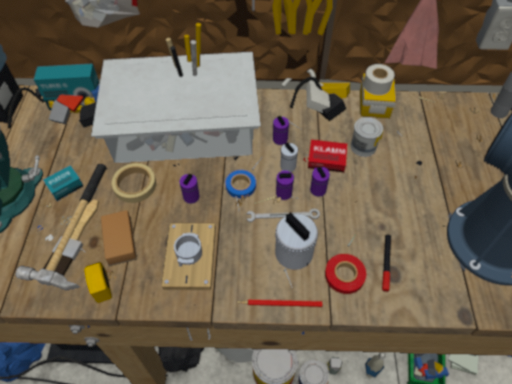

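Top view: the silver canister with the black bar is at about (325,233) and the purple ones are decoys. The cap is at (220,234) with its bar oblique, the holder at (219,141). In the side view the canister is at (289,155), the cap at (296,240) and the holder at (189,255).

```bash
cat >> h.py <<'E'
def bar(im,n,cx,cy,r,z,th=70):
    "dark bar: centre and direction on plane z"
    ys,xs=np.mgrid[0:384,0:512]; m=(np.hypot(xs-cx,ys-cy)<r)&(im.max(2)<th)
    P=np.array([onz(n,(x,y),z)[:2] for x,y in zip(xs[m],ys[m])]); c=P.mean(0)
    w,v=np.linalg.eigh(np.cov((P-c).T)); d=v[:,1]
    return m.sum(),(c*1e3).round(1),round(np.degrees(np.arctan2(d[1],d[0]))%180,1),(4e3*np.sqrt(w)).round(1)
E
python3 - <<'E'
from h import *
a=cv2.imread("pics/t0.png")[:,:,::-1];b=cv2.imread("pics/s0.png")[:,:,::-1]
print('capbar',bar(a,"top",219,234,17,.122),bar(b,"side",297,226,16,.122))
print('canbar',bar(a,"top",325,233,9,.075),bar(b,"side",289,147,8,.075))
# cup rim & block
print('cup top',onz("top",(216.5,138),.054)*1e3,'side',onz("side",(187.5,248.5),.054)*1e3)
for n,im,t in(("top",a,"holder"),("side",b,"holder")):
    imaging.camera(n)
    d=imaging.cut_out(n,t)[0]; m=d["pixels"].astype(np.uint8)
    c=max(cv2.findContours(m,0,1)[0],key=cv2.contourArea)
    q=cv2.boxPoints(cv2.minAreaRect(c)); print(n,[ (onz(n,p,.02)[:2]*1e3).round(0).tolist() for p in q])
    if n=="top":
        g=[(onz(n,p[0],.02)[:2]*1e3) for p in c]; r=cv2.minAreaRect(np.array(g,np.float32)); print(r)
print('can disc top',onz("top",(325,233),.07)*1e3,'cap disc',onz("top",(220.5,234.5),.095)*1e3)
for t in["holder","cap","cap_bar","cup_lugs"]:
  z={"holder":0,"cap":0,"cap_bar":.108,"cup_lugs":.038}[t]
  for n in("top","side"): print(t,n,(onz(n,imaging.tip_of(n,t)[0]["pixel"],z)*1e3).round(0))
cr=lambda i,x,y,s=24:cv2.resize(i[y-s:y+s,x-s:x+s],(260,260),interpolation=cv2.INTER_CUBIC)
cv2.imwrite("pics/c0.png",np.vstack([np.hstack([cr(a,219,141,36),cr(a,220,234),cr(a,325,233)]),np.hstack([cr(b,189,255,50),cr(b,296,240,36),cr(b,289,155)])])[:,:,::-1])
E
```

```text
capbar (np.int64(173), array([438.9,  36.8]), np.float64(129.4), array([14.8, 68.2])) (np.int64(262), array([440.7,  44.1]), np.float64(126.5), array([21.2, 70.5]))
canbar (np.int64(49), array([ 448.5, -194.2]), np.float64(120.9), array([ 9.7, 37.8])) (np.int64(40), array([ 452.5, -198.6]), np.float64(116.8), array([ 9.6, 40.4]))
cup top [657.21271995  56.03979455  54.        ] side [659.6292088  63.0045802  54.       ]
top [[706.0, 133.0], [710.0, -20.0], [609.0, -24.0], [605.0, 128.0]]
((658.34765625, 54.271705627441406), (101.80615234375, 152.43136596679688), 2.47906231880188)
side [[708.0, 137.0], [720.0, -22.0], [610.0, -16.0], [607.0, 142.0]]
can disc top [ 447.42827765 -193.99639887   70.        ] cap disc [437.8386315   34.32400684  95.        ]
holder top [662.  60.   0.]
holder side [ 443. -195.    0.]
cap top [440.  49.   0.]
cap side [439.  38.   0.]
cap_bar top [439.  38. 108.]
cap_bar side [434.  38. 108.]
cup_lugs top [666.  65.  38.]
cup_lugs side [669.  57.  38.]
```

View pics/c0.png

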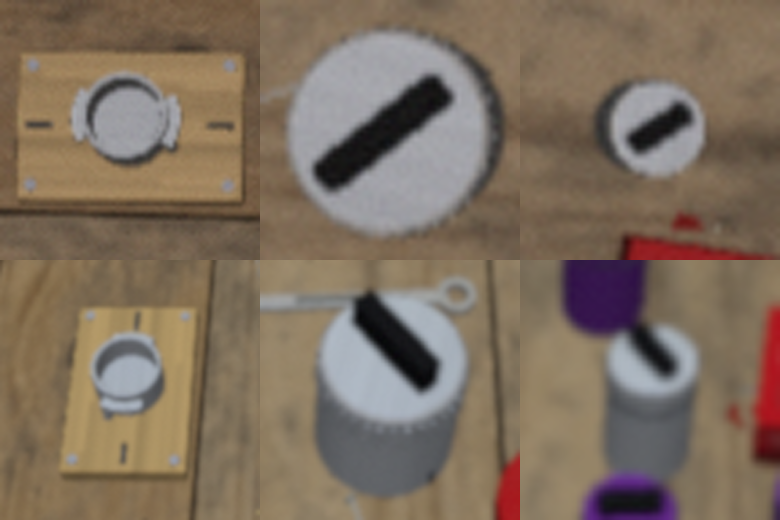

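Crops: in the top view the cup rim is centred at about (217.4,137.3) with its lugs left and right. The cap bar runs to the upper right, about 128° in world, and the canister top is at (325.7,232.2). The nearby bin may be as tall as the gripper body, so I'm checking its height and the target projections before moving.

```bash
python3 - <<'E'
from h import *
def tri(p,q):
    c1,d1=ray("top",p);c2,d2=ray("side",q); A=np.c_[d1,-d2]; s=np.linalg.lstsq(A,c2-c1,rcond=None)[0]
    return (c1+s[0]*d1)*1e3,(c2+s[1]*d2)*1e3
print('bin',tri((336,198),(258,128)))
print('bin far left',tri((324,28),(95,137)))
print('can',tri((325.7,232.2),(287.9,146)));print('cup',tri((217.4,137.3),(187.7,246.5)));print('cap bar',tri((219,234),(297,226)))
for p in[(289,227),(293,262),(362,225),(285,132)]: print('purple',onz("top",p,.07)*1e3)
print('klamm',onz("top",(320,253),.02)*1e3)
E
```

```text
bin (array([ 521.8883363 , -208.72502921,  122.58036247]), array([ 522.26568731, -208.74836279,  122.61036041]))
bin far left (array([ 892.31777464, -177.75428133,  120.35038768]), array([ 886.51738192, -177.71673294,  117.56307178]))
can (array([ 449.32361885, -194.30987005,   78.78140647]), array([ 452.96155079, -194.56423415,   78.77828223]))
cup (array([660.29852026,  54.86622852,  47.19295522]), array([660.9275146 ,  54.84062369,  47.31942141]))
cap bar (array([439.09805447,  36.18174481, 107.86672457]), array([439.16798102,  36.17607185, 107.8645635 ]))
purple [ 458.29466371 -114.31696036   70.        ]
purple [ 381.87973095 -124.89111584   70.        ]
purple [ 467.42092543 -275.13498851   70.        ]
purple [ 671.56289177 -100.31643856   70.        ]
klamm [ 400.38155105 -189.95640745   20.        ]
```

```bash
python3 -m inch '[[64,[0,0,0],[-9,0,0]],[64,[0,0,0],[-9,0,0]],[64,[0,0,0],[-8,0,0]],[64,[0,-55,25],[0,0,0]],[64,[0,-55,25],[0,0,0]],[64,[0,-55,25],[0,0,0]],[64,[0,-55,25],[0,0,0]],[64,[0,-55,20],[0,0,0]],[64,[0,-55,20],[0,0,0]],[64,[0,-55,20],[0,0,0]],[64,[0,-55,10],[0,0,0]]]' 30; python3 -c "
from h import *;st()"
```

```text
time: 2.58
position: [0.4592, 0.1194, 0.2235]
tool_rot: [-0.009, 0.703, 0.012, 0.711]
ft_force: [0.8, -0.7, 0.1]
grip_width: 0.0642
t 2.58 p [459.2 119.4 223.5] F [ 0.8 -0.7  0.1] w 64.2
[[ 0.011 -0.029  1.   ]
 [ 0.005  1.     0.029]
 [-1.     0.005  0.011]]
```

```bash
python3 -m inch '[[64,[0,-55,-3],[1.7,0,0]],[64,[10,-55,-2],[0,0,0]],[64,[10,-55,-2],[0,0,0]],[64,[10,-55,-2],[0,0,0]],[64,[10,-55,-1],[0,0,0]],[64,[0,-35,0],[0,0,0]],[64,[0,0,0],[0,0,0]]]'; python3 -c "
from h import *;o,m=st();print(m.T@(np.array([450,-195.5,42])-np.array(o['position'])*1e3))"
```

```text
time: 3.45
position: [0.4542, -0.2066, 0.1832]
tool_rot: [0.003, 0.699, -0.003, 0.715]
ft_force: [-0.4, 0.5, 0.3]
grip_width: 0.0641
t 3.45 p [ 454.2 -206.6  183.2] F [-0.4  0.5  0.3] w 64.1
[[ 0.022  0.009  1.   ]
 [ 0.001  1.    -0.009]
 [-1.     0.001  0.022]]
[141.10043342  10.91255364  -7.42683233]
```

```bash
python3 -m inch '[[64,[20,10,-4],[0,1.2,0]],[64,[30,0,0],[0,0,0]],[64,[30,0,0],[0,0,0]],[64,[0,0,0],[0,0,0]]]'; python3 - <<'E'
from h import *
o,m=st();print(m.T@(np.array([450,-195.5,42])-np.array(o['position'])*1e3))
a=snap("top","pics/t1.png");b=snap("side","pics/s1.png")
p=np.array(o["position"]);print(proj("side",[p[0],p[1],.066]),proj("side",p),proj("side",[.45,-.1955,.066]))
cv2.imwrite("pics/c1.png",cv2.resize(np.hstack([a[170:290,250:410],b[90:210,210:370]]),(800,300),interpolation=3)[:,:,::-1])
E
```

```text
time: 3.95
position: [0.4483, -0.1883, 0.0989]
tool_rot: [0.003, 0.709, 0.001, 0.705]
ft_force: [0.3, 0.1, 0.4]
grip_width: 0.0645
t 3.95 p [ 448.3 -188.3   98.9] F [0.3 0.1 0.4] w 64.5
[[-0.005  0.004  1.   ]
 [ 0.006  1.    -0.004]
 [-1.     0.006 -0.005]]
[56.82676135 -7.55482695  2.05405724]
[289.67210525 151.68806463] [290.44688519 142.4124392 ] [288.8921053  149.27339337]
```

View pics/c1.png

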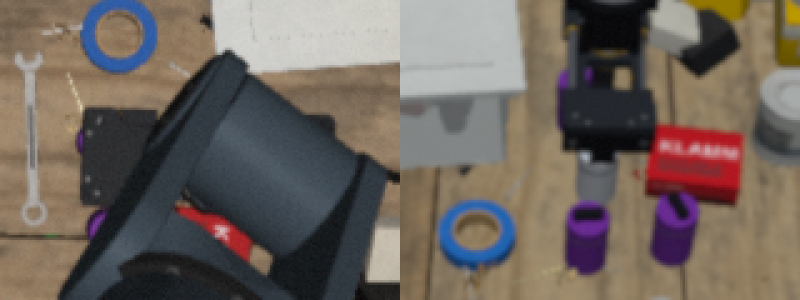

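The gripper is above the silver canister: in the side crop it shows at (597,175), under the fingers. I'm correcting 7 mm in y, descending and gripping.

```bash
python3 -m inch '[[64,[0,-7.5,2],[0,0,0]],[64,[0,0,0],[0,0,0]],[64,[28,0,0],[0,0,0]],[64,[28,0,0],[0,0,0]],[64,[0,0,0],[0,0,0]]]'; python3 -c "
from h import *;o,m=st();print(m.T@(np.array([450,-195.5,42])-np.array(o['position'])*1e3))"
```

```text
time: 4.68
position: [0.4563, -0.2003, 0.0486]
tool_rot: [-0.0, 0.704, -0.003, 0.71]
ft_force: [0.6, -0.2, 0.0]
grip_width: 0.0639
t 4.67 p [ 456.3 -200.3   48.6] F [ 0.6 -0.2  0. ] w 63.9
[[ 0.009  0.004  1.   ]
 [-0.005  1.    -0.004]
 [-1.    -0.005  0.009]]
[ 6.55500825  4.81200542 -6.33606712]
```

```bash
python3 -m inch '[[64,[5,4,-5],[0,0,0]],[64,[0,0,0],[0,0,0]]]'; python3 -c "
from h import *;
for i in range(2): o,m=st();print(m.T@(np.array([450,-195.5,42])-np.array(o['position'])*1e3))"
```

```text
time: 4.92
position: [0.4518, -0.1967, 0.0451]
tool_rot: [-0.001, 0.703, -0.004, 0.711]
ft_force: [0.2, -0.8, -0.4]
grip_width: 0.0639
t 4.92 p [ 451.8 -196.7   45.1] F [ 0.2 -0.8 -0.4] w 63.9
[[ 0.011  0.004  1.   ]
 [-0.007  1.    -0.004]
 [-1.    -0.007  0.011]]
[ 3.04957816  1.20695383 -1.79126224]
t 4.92 p [ 451.8 -196.7   45.1] F [ 0.2 -0.8 -0.4] w 63.9
[[ 0.011  0.004  1.   ]
 [-0.007  1.    -0.004]
 [-1.    -0.007  0.011]]
[ 3.04957816  1.20695383 -1.79126224]
```

Good. Closing with 30 N, then lifting.

```bash
python3 -m inch '[[64,[3,0,-1.5],[0,0.6,0]],[30,[0,0,0],[0,0,0]],[30,[0,0,0],[0,0,0]],[30,[0,0,0],[0,0,0]],[30,[0,0,0],[0,0,0]],[30,[0,0,0],[0,0,0]],[30,[-30,0,0],[0,0,0]],[30,[-50,0,0],[0,0,0]],[30,[-50,0,0],[0,0,0]],[30,[0,0,0],[0,0,0]]]' 30; python3 -c "
from h import *;o,m=st();print(m.T@(np.array([658.5,55,180])-np.array(o['position'])*1e3))"
```

```text
time: 6.18
position: [0.4503, -0.1961, 0.1755]
tool_rot: [-0.001, 0.707, -0.004, 0.707]
ft_force: [-0.4, -0.4, -1.3]
grip_width: 0.0392
t 6.17 p [ 450.3 -196.1  175.5] F [-0.4 -0.4 -1.3] w 39.2
[[-0.     0.004  1.   ]
 [-0.006  1.    -0.004]
 [-1.    -0.006 -0.   ]]
[ -6.17608956 251.95038232 207.08169692]
```

```bash
python3 -m inch '[[30,[0,48,36],[0,0,0]],[30,[0,48,36],[0,0,0]],[30,[0,48,36],[0,0,0]],[30,[0,48,36],[0,0,0]],[30,[0,30,30],[0,0,0]],[30,[0,0,0],[0,0,0]],[30,[0,0,0],[0,0,0]]]'; python3 -c "
from h import *;o,m=st();print(m.T@(np.array([658.5,55,120])-np.array(o['position'])*1e3))"
```

```text
time: 7.05
position: [0.6251, 0.0302, 0.1628]
tool_rot: [0.001, 0.713, -0.005, 0.701]
ft_force: [-0.5, -0.3, -0.6]
grip_width: 0.0391
t 7.05 p [625.1  30.2 162.8] F [-0.5 -0.3 -0.6] w 39.1
[[-0.016  0.009  1.   ]
 [-0.005  1.    -0.009]
 [-1.    -0.005 -0.016]]
[42.08963358 25.28627034 33.90477271]
```

```bash
python3 -m inch '[[30,[0,25,33],[0,-0.9,0]],[30,[0,0,0],[0,0,0]],[30,[40,0,0],[0,0,0]],[30,[0,0,0],[0,0,0]]]'; python3 -c "
from h import *;o,m=st();print(m.T@(np.array([658.5,55,105])-np.array(o['position'])*1e3))"
```

```text
time: 7.55
position: [0.6526, 0.0498, 0.1187]
tool_rot: [0.003, 0.711, -0.008, 0.703]
ft_force: [-0.8, 0.2, -0.6]
grip_width: 0.0388
t 7.55 p [652.6  49.8 118.7] F [-0.8  0.2 -0.6] w 38.8
[[-0.011  0.015  1.   ]
 [-0.006  1.    -0.015]
 [-1.    -0.006 -0.011]]
[13.59449711  5.4063327   5.94533478]
```

```bash
python3 -m inch '[[30,[10,6,6],[0.8,-0.6,0]],[30,[0,0,0],[0,0,0]]]'; python3 - <<'E'
from h import *
o,m=st();print(m.T@(np.array([658.5,55,105])-np.array(o['position'])*1e3))
b=snap("side","pics/s2.png");a=snap("top","pics/t2.png")
cv2.imwrite("pics/c2.png",cv2.resize(np.hstack([a[80:200,140:300],b[180:300,110:270]]),(800,300),interpolation=3)[:,:,::-1])
E
```

```text
time: 7.8
position: [0.6592, 0.0542, 0.11]
tool_rot: [0.009, 0.706, -0.014, 0.708]
ft_force: [-0.5, -0.8, -2.0]
grip_width: 0.0394
t 7.8 p [659.2  54.2 110. ] F [-0.5 -0.8 -2. ] w 39.4
[[ 0.002  0.032  0.999]
 [-0.007  0.999 -0.032]
 [-1.    -0.007  0.002]]
[ 5.0052851   0.79044278 -0.72298113]
```

View pics/c2.png

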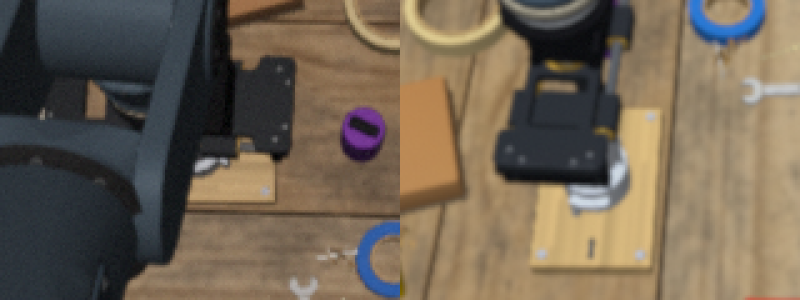

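The gripper hides the cup, so I'll descend gently and watch the force.

```bash
python3 -m inch '[[30,[10,0.5,-0.5],[0,0,0]],[30,[7,0,0],[0,0,0]],[30,[6,0,0],[0,0,0]],[30,[0,0,0],[0,0,0]]]'; python3 -c "
from h import *;o,m=st();print(m.T@(np.array([658.5,55,68])-np.array(o['position'])*1e3))"
```

```text
time: 8.4
position: [0.6605, 0.0544, 0.0879]
tool_rot: [0.008, 0.705, -0.014, 0.709]
ft_force: [0.5, 0.3, -1.3]
grip_width: 0.0394
t 8.4 p [660.5  54.4  87.9] F [ 0.5  0.3 -1.3] w 39.4
[[ 0.007  0.032  0.999]
 [-0.008  0.999 -0.031]
 [-1.    -0.008  0.007]]
[19.83826151  0.69744148 -2.14170887]
```

```bash
python3 -m inch '[[30,[9,0.5,-2],[0,0.3,0]],[30,[7,0,0],[0,0,0]],[30,[3,0,0],[0,0,0]],[30,[0,0,0],[0,0,0]]]'; python3 -c "
from h import *;o,m=st();print(m.T@(np.array([658.5,55,68])-np.array(o['position'])*1e3))"
```

```text
time: 8.9
position: [0.6601, 0.0549, 0.0695]
tool_rot: [0.008, 0.705, -0.014, 0.709]
ft_force: [-0.1, -0.6, 0.5]
grip_width: 0.039
t 8.9 p [660.1  54.9  69.5] F [-0.1 -0.6  0.5] w 39.0
[[ 0.005  0.031  0.999]
 [-0.008  0.999 -0.031]
 [-1.    -0.008  0.005]]
[ 1.49082628  0.08025288 -1.63351536]
```

Weight just taken by the floor. Opening, then lifting and going towards the cap.

```bash
python3 -m inch '[[30,[0.7,0,0],[0,0,0]],[64,[0,0,0],[0,0,0]],[64,[0,0,0],[0,0,0]],[64,[0,0,0],[0,0,0]],[64,[-20,0,0],[0,0,0]],[64,[-50,0,0],[0,0,0]],[64,[-60,0,0],[0,0,0]],[64,[-30,0,-20],[8,0,0]],[60,[0,0,-50],[8,0,0]],[60,[0,0,-50],[8,0,0]],[60,[0,0,-50],[8,0,0]]]' 40; python3 - <<'E'
from h import *
o,m=st()
a=snap("top","pics/t3.png");b=snap("side","pics/s3.png")
cv2.imwrite("pics/c3.png",cv2.resize(np.hstack([a[80:200,140:300],b[180:300,110:270]]),(800,300),interpolation=3)[:,:,::-1])
E
```

```text
time: 10.28
position: [0.4999, 0.1027, 0.2406]
tool_rot: [0.212, 0.667, -0.214, 0.682]
ft_force: [0.8, -0.1, 0.4]
grip_width: 0.0603
t 10.28 p [499.9 102.7 240.6] F [ 0.8 -0.1  0.4] w 60.3
[[ 0.02   0.574  0.819]
 [-0.009  0.819 -0.574]
 [-1.     0.004  0.021]]
```

View pics/c3.png

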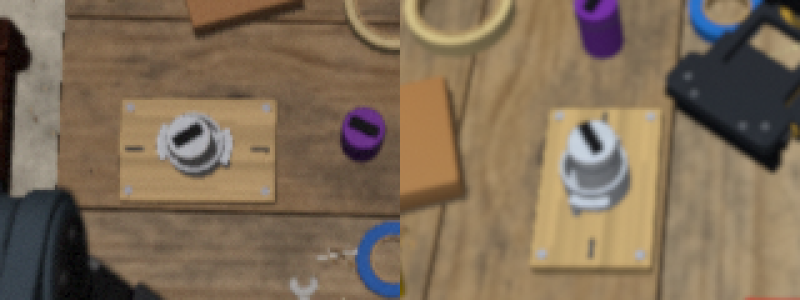

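The canister stands upright in the cup in both views, within the rim. Next is the cap.

```bash
cat >> h.py <<'E'
def go(x,y,z,yaw):
    o,m=st(); c,s=np.cos(np.radians(yaw)),np.sin(np.radians(yaw))
    T=np.array([[0,c,s],[0,s,-c],[-1,0,0]])
    w=np.degrees(R.from_matrix(m.T@T).as_rotvec())
    print('yaw',np.degrees(np.arctan2(m[1,1],m[0,1])).round(1),'shift(now axes)',(m.T@(np.array([x,y,z])-np.array(o['position'])*1e3)).round(1),'shift(target axes)',(T.T@(np.array([x,y,z])-np.array(o['position'])*1e3)).round(1),'turn',w.round(1),'M',np.round(o["moment"],2))
E
python3 -m inch '[[50,[0,0,0],[8,1.2,0]],[50,[0,0,0],[8,0,0]],[50,[0,0,0],[0,0,0]]]'; python3 -c "
from h import *;go(439,36.8,140,39)"
```

```text
time: 10.75
position: [0.4965, 0.1047, 0.244]
tool_rot: [0.306, 0.638, -0.301, 0.639]
ft_force: [-0.4, -0.1, -0.0]
grip_width: 0.0506
t 10.75 p [496.5 104.7 244. ] F [-0.4 -0.1 -0. ] w 50.6
[[ 0.003  0.775  0.632]
 [ 0.005  0.632 -0.775]
 [-1.     0.006 -0.002]]
yaw 39.2 shift(now axes) [103.5 -88.1  16.5] shift(target axes) [104.  -87.4  16.6] turn [ 0.2 -0.1 -0.3] M [-0.08  0.08  0.  ]
```

```bash
python3 -m inch '[[50,[20,-44,8],[0,0,0]],[50,[20,-44,8],[0,0,0]],[50,[30,0,0],[0,0,0]],[50,[20,0,0],[0,0,0]],[50,[0,0,0],[0,0,0]]]'; python3 -c "
from h import *;go(439,36.8,99,39)"
```

```text
time: 11.38
position: [0.444, 0.0332, 0.1551]
tool_rot: [0.302, 0.636, -0.295, 0.646]
ft_force: [0.3, -0.5, 0.1]
grip_width: 0.0499
t 11.38 p [444.   33.2 155.1] F [ 0.3 -0.5  0.1] w 49.9
[[ 0.016  0.765  0.643]
 [ 0.003  0.643 -0.766]
 [-1.     0.014  0.008]]
yaw 40.1 shift(now axes) [56.  -2.3 -6.5] shift(target axes) [56.1 -1.6 -6. ] turn [ 1.   0.5 -0.8] M [-0.03  0.03  0.02]
```

```bash
python3 -m inch '[[50,[12,-2,-6],[1,0.5,-0.8]],[50,[12,0,0],[0,0,0]],[50,[12,0,0],[0,0,0]],[50,[0,0,0],[0,0,0]]]'; python3 -c "
from h import *;go(439,36.8,99,39)"
```

```text
time: 11.88
position: [0.4409, 0.0368, 0.1184]
tool_rot: [0.304, 0.638, -0.303, 0.64]
ft_force: [0.0, 0.2, 0.2]
grip_width: 0.0503
t 11.88 p [440.9  36.8 118.4] F [0.  0.2 0.2] w 50.3
[[ 0.003  0.775  0.632]
 [-0.     0.632 -0.775]
 [-1.     0.002  0.002]]
yaw 39.2 shift(now axes) [19.4 -1.5 -1.3] shift(target axes) [19.4 -1.5 -1.3] turn [ 0.2  0.1 -0.1] M [0.   0.05 0.  ]
```

```bash
python3 -m inch '[[50,[9,-1.5,-1.3],[0,0,0]],[50,[9,0,0],[0,0,0]],[50,[0,0,0],[0,0,0]],[5,[0,0,0],[0,0,0]],[5,[0,0,0],[0,0,0]],[5,[0,0,0],[0,0,0]],[5,[0,0,0],[0,0,0]],[5,[0,0,0],[0,0,0]],[5,[0,0,0],[0,0,0]]]' 50; python3 -c "
from h import *;go(439,36.8,99,39)"
```

```text
time: 13.0
position: [0.4396, 0.0367, 0.0998]
tool_rot: [0.304, 0.637, -0.303, 0.641]
ft_force: [0.3, 0.5, -1.6]
grip_width: 0.0133
t 13.0 p [439.6  36.7  99.8] F [ 0.3  0.5 -1.6] w 13.3
[[ 0.005  0.775  0.632]
 [-0.001  0.632 -0.775]
 [-1.     0.004  0.004]]
yaw 39.2 shift(now axes) [ 0.8 -0.4 -0.5] shift(target axes) [ 0.8 -0.4 -0.5] turn [ 0.2  0.2 -0.2] M [-0.05  0.05 -0.05]
```

```bash
python3 -m inch '[[5,[-20,0,0],[0,0,0]],[5,[-40,0,0],[0,0,0]],[5,[-50,0,0],[0,0,0]],[5,[-35,0,0],[-8,0,0]],[5,[0,0,0],[-8,0,0]],[5,[0,0,0],[-8,0,0]],[5,[0,0,0],[-7,0,0]],[5,[0,0,0],[0,0,0]]]'; python3 -c "
from h import *;go(659.5,55,238,70)"
```

```text
time: 14.0
position: [0.4357, 0.0373, 0.2479]
tool_rot: [0.116, 0.698, -0.116, 0.697]
ft_force: [-0.5, 0.4, -1.2]
grip_width: 0.0136
t 14.0 p [435.7  37.3 247.9] F [-0.5  0.4 -1.2] w 13.6
[[-0.001  0.324  0.946]
 [ 0.     0.946 -0.324]
 [-1.    -0.    -0.001]]
yaw 71.1 shift(now axes) [  9.6  89.2 206. ] shift(target axes) [  9.9  93.2 204.2] turn [ 1.1 -0.1  0. ] M [-0.02  0.   -0.01]
```

```bash
python3 -m inch '[[5,[0,18,40],[0,0,0]],[5,[0,18,40],[0,0,0]],[5,[0,18,40],[0,0,0]],[5,[0,18,40],[0,0,0]],[5,[0,10,20],[0,0,0]],[5,[0,0,0],[0,0,0]]]'; python3 - <<'E'
from h import *
go(659.5,55,238,70)
a=snap("top","pics/t4.png");b=snap("side","pics/s4.png")
cv2.imwrite("pics/c4.png",cv2.resize(np.hstack([a[80:260,130:330],b[120:300,110:310]]),(800,360),interpolation=3)[:,:,::-1])
E
```

```text
time: 14.75
position: [0.6342, 0.0567, 0.2424]
tool_rot: [0.121, 0.701, -0.121, 0.693]
ft_force: [-0.0, 0.3, -1.9]
grip_width: 0.0134
t 14.75 p [634.2  56.7 242.4] F [-0.   0.3 -1.9] w 13.4
[[-0.011  0.337  0.941]
 [ 0.001  0.941 -0.337]
 [-1.    -0.003 -0.011]]
yaw 70.3 shift(now axes) [ 4.2  6.9 24.5] shift(target axes) [ 4.4  7.  24.4] turn [ 0.3 -0.6  0.2] M [ 0.02  0.02 -0.  ]
```

View pics/c4.png

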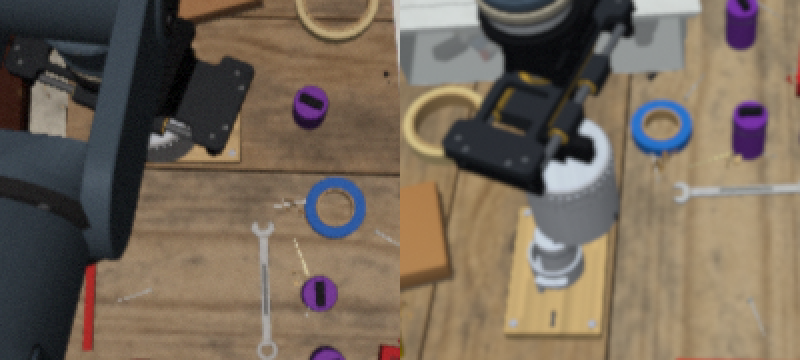

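The cap is held level by its bar. In the side crop it's above and right of the cup at (555,260), with the canister standing. I'm centring next.

```bash
python3 -m inch '[[5,[0,7,24.4],[0.3,-0.6,0.2]],[5,[0,0,0],[0,0,0]],[5,[0,0,0],[0,0,0]]]'; python3 -c "
from h import *;go(659.5,55,220,70)"
```

```text
time: 15.22
position: [0.6523, 0.0553, 0.2418]
tool_rot: [0.123, 0.7, -0.123, 0.693]
ft_force: [-0.0, 0.9, -1.6]
grip_width: 0.0137
t 15.22 p [652.3  55.3 241.8] F [-0.   0.9 -1.6] w 13.7
[[-0.009  0.343  0.939]
 [ 0.001  0.939 -0.343]
 [-1.    -0.002 -0.009]]
yaw 69.9 shift(now axes) [21.8  2.3  7. ] shift(target axes) [21.8  2.2  6.8] turn [-0.1 -0.5  0.1] M [-0.04 -0.04 -0.  ]
```

```bash
python3 -m inch '[[5,[8,2.3,7],[0,-0.5,0]],[5,[10,0,0],[0,0,0]],[5,[0,0,0],[0,0,0]],[5,[0,0,0],[0,0,0]]]'; python3 - <<'E'
from h import *
go(659.5,55,205,70)
o=get_obs();p=np.array(o["position"])
b=snap("side","pics/s5.png");
th=np.linspace(0,2*np.pi,60)
def ring(x,y,z,r,col):
    q=np.array([proj("side",[x+r*np.cos(t),y+r*np.sin(t),z]) for t in th])
    cv2.polylines(big,[np.int32((q-[130,150])*5)],True,col,1)
big=cv2.resize(b[150:270,130:250],(600,600),interpolation=3)
ring(p[0],p[1],p[2]-.0998,.0415,(255,0,0));ring(p[0],p[1],p[2]-.005,.0415,(255,0,0))
ring(.6595,.055,.054,.028,(0,200,0)); ring(.6595,.055,.092,.020,(0,0,255))
cv2.imwrite("pics/c5.png",big[:,:,::-1])
E
```

```text
time: 15.72
position: [0.6575, 0.0552, 0.2222]
tool_rot: [0.122, 0.697, -0.124, 0.695]
ft_force: [-0.6, 0.0, -2.1]
grip_width: 0.0135
t 15.72 p [657.5  55.2 222.2] F [-0.6  0.  -2.1] w 13.5
[[-0.003  0.343  0.939]
 [-0.002  0.939 -0.343]
 [-1.    -0.003 -0.003]]
yaw 69.9 shift(now axes) [17.2  0.5  2. ] shift(target axes) [17.2  0.5  1.9] turn [-0.1 -0.2  0.2] M [ 0.07  0.02 -0.  ]
```

View pics/c5.png

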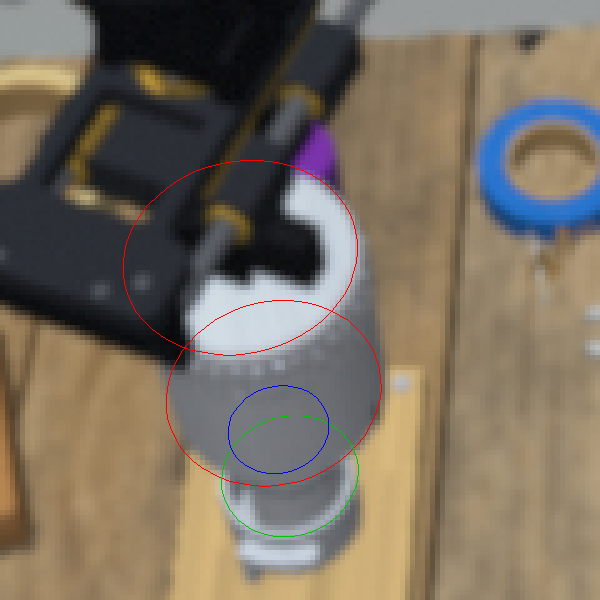

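Overlay: the cap matches its model within about 1 px (rim right edge 381 predicted, 382 seen). The cup sits about 1 px left and up of my guess, so I'm targeting (660.5,54.5).

```bash
python3 -m inch '[[5,[10,-0.2,3],[0,0,0]],[5,[12,0,0],[0,0,0]],[5,[12,0,0],[0,0,0]],[5,[10,0,0],[0,0,0]],[5,[5,0,0],[0,0,0]],[5,[0,0,0],[0,0,0]]]'; python3 -c "
from h import *;go(660.5,54.5,152,70)"
```

```text
time: 16.52
position: [0.6598, 0.0538, 0.1687]
tool_rot: [0.122, 0.698, -0.124, 0.694]
ft_force: [0.9, -1.2, -2.0]
grip_width: 0.0134
t 16.52 p [659.8  53.8 168.7] F [ 0.9 -1.2 -2. ] w 13.4
[[-0.005  0.343  0.939]
 [-0.002  0.939 -0.343]
 [-1.    -0.003 -0.004]]
yaw 69.9 shift(now axes) [16.7  1.   0.5] shift(target axes) [16.7  0.9  0.5] turn [-0.1 -0.3  0.2] M [ 0.04 -0.02  0.02]
```

```bash
python3 -m inch '[[5,[7,1,0.5],[0,-0.2,0]],[5,[6,0,0],[0,0,0]],[5,[6,0,0],[0,0,0]],[5,[4,0,0],[0,0,0]],[5,[0,0,0],[0,0,0]]]'; python3 -c "
from h import *;go(660.5,54.5,120,70)"
```

```text
time: 17.15
position: [0.6612, 0.0546, 0.145]
tool_rot: [0.122, 0.696, -0.124, 0.696]
ft_force: [-1.0, 0.8, -1.4]
grip_width: 0.0133
t 17.15 p [661.2  54.6 145. ] F [-1.   0.8 -1.4] w 13.3
[[-0.     0.343  0.939]
 [-0.003  0.939 -0.343]
 [-1.    -0.003  0.001]]
yaw 69.9 shift(now axes) [25.  -0.3 -0.7] shift(target axes) [25.  -0.3 -0.6] turn [-0.1  0.1  0.2] M [ 0.   -0.   -0.03]
```

```bash
python3 -m inch '[[5,[4,0,0],[0,0,0]],[5,[4,0,0],[0,0,0]],[5,[4,0,0],[0,0,0]],[5,[4,0,0],[0,0,0]],[5,[0,0,0],[0,0,0]]]'; python3 -c "
from h import *;go(660.5,54.5,120,70)"
```

```text
time: 17.77
position: [0.6616, 0.0546, 0.1282]
tool_rot: [0.122, 0.696, -0.124, 0.697]
ft_force: [-0.8, -0.3, -1.1]
grip_width: 0.0139
t 17.77 p [661.6  54.6 128.2] F [-0.8 -0.3 -1.1] w 13.9
[[ 0.001  0.344  0.939]
 [-0.003  0.939 -0.344]
 [-1.    -0.002  0.002]]
yaw 69.9 shift(now axes) [ 8.2 -0.5 -1. ] shift(target axes) [ 8.2 -0.5 -1. ] turn [-0.1  0.1  0.1] M [ 0.05 -0.    0.01]
```

Passed below the blocked height (140) with no force. Going on down to the block.

```bash
python3 -m inch '[[5,[4,0,-1],[0,0,0]],[5,[3,0,0],[0,0,0]],[5,[2,0,0],[0,0,0]],[5,[0,0,0],[0,0,0]]]'; python3 -c "
from h import *;go(660.5,54.5,120,70)"
```

```text
time: 18.27
position: [0.661, 0.0549, 0.1197]
tool_rot: [0.122, 0.695, -0.124, 0.697]
ft_force: [0.0, -0.2, -1.5]
grip_width: 0.0133
t 18.27 p [661.   54.9 119.7] F [ 0.  -0.2 -1.5] w 13.3
[[ 0.002  0.343  0.939]
 [-0.003  0.939 -0.343]
 [-1.    -0.002  0.003]]
yaw 69.9 shift(now axes) [-0.3 -0.5 -0.3] shift(target axes) [-0.3 -0.5 -0.3] turn [-0.1  0.2  0.1] M [ 0.04  0.01 -0.02]
```

```bash
python3 -m inch '[[5,[1,0,0],[0,0,0]],[5,[0.7,0,0],[0,0,0]],[5,[0,0,0],[0,0,0]]]'; python3 -c "
from h import *;go(660.5,54.5,119,2)"
```

```text
time: 18.65
position: [0.661, 0.0549, 0.1197]
tool_rot: [0.122, 0.695, -0.124, 0.697]
ft_force: [-0.9, 0.2, -1.5]
grip_width: 0.0136
t 18.65 p [661.   54.9 119.7] F [-0.9  0.2 -1.5] w 13.6
[[ 0.003  0.343  0.939]
 [-0.003  0.939 -0.343]
 [-1.    -0.002  0.003]]
yaw 69.9 shift(now axes) [ 0.7 -0.5 -0.4] shift(target axes) [ 0.7 -0.5  0.3] turn [67.9  0.3 -0. ] M [0.04 0.12 0.03]
```

```bash
python3 -m inch '[[5,[0,0,0],[6,0,0]],[5,[0,0,0],[8,0,0]],[5,[0,0,0],[8,0,0]],[5,[0,0,0],[8,0,0]],[5,[0,0,0],[0,0,0]]]'; python3 -c "
from h import *;go(660.5,54.5,119.5,2)"
```

```text
time: 19.27
position: [0.6624, 0.0543, 0.1196]
tool_rot: [0.303, 0.636, -0.305, 0.641]
ft_force: [0.2, 1.1, 2.2]
grip_width: 0.0135
t 19.27 p [662.4  54.3 119.6] F [0.2 1.1 2.2] w 13.5
[[ 0.005  0.776  0.631]
 [-0.005  0.631 -0.776]
 [-1.     0.001  0.007]]
yaw 39.1 shift(now axes) [ 0.1 -1.3 -1.4] shift(target axes) [ 0.1 -1.9 -0.3] turn [37.1  0.4 -0.2] M [ 0.04  0.26 -0.11]
```

Turning freely. The upward force says it is resting on the block.

```bash
python3 -m inch '[[5,[0,-1,-1],[8,0,0]],[5,[0,0,0],[8,0,0]],[5,[0,0,0],[8,0,0]],[5,[0,0,0],[5,0,0]],[5,[0,0,0],[0,0,0]]]'; python3 -c "
from h import *;go(660.5,54.5,119.5,2)"
```

```text
time: 19.9
position: [0.6604, 0.0538, 0.1196]
tool_rot: [0.454, 0.54, -0.455, 0.544]
ft_force: [-0.2, 0.0, 1.7]
grip_width: 0.0137
t 19.9 p [660.4  53.8 119.6] F [-0.2  0.   1.7] w 13.7
[[ 0.004  0.985  0.174]
 [-0.006  0.174 -0.985]
 [-1.     0.002  0.006]]
yaw 10.0 shift(now axes) [ 0.1  0.2 -0.7] shift(target axes) [ 0.1  0.1 -0.7] turn [ 8.   0.4 -0.2] M [ 0.01  0.3  -0.04]
```

```bash
python3 -m inch '[[5,[0,0,0],[4,0,0]],[5,[0,0,0],[4,0,0]],[5,[0,0,0],[3,0,0]],[5,[0,0,0],[0,0,0]]]'; python3 -c "
from h import *;go(660.5,54.5,119.5,2)"
```

```text
time: 20.4
position: [0.6608, 0.0536, 0.1197]
tool_rot: [-0.501, -0.495, 0.503, -0.501]
ft_force: [0.1, -0.5, 1.1]
grip_width: 0.0136
t 20.4 p [660.8  53.6 119.7] F [ 0.1 -0.5  1.1] w 13.6
[[ 0.004  1.    -0.008]
 [-0.007 -0.008 -1.   ]
 [-1.     0.005  0.007]]
yaw -0.5 shift(now axes) [ 0.2 -0.3 -0.9] shift(target axes) [ 0.2 -0.3 -0.9] turn [-2.5  0.4 -0.3] M [0.02 0.31 0.1 ]
```

```bash
python3 -m inch '[[5,[0,0,0],[3,0,0]],[5,[0,0,0],[3,0,0]],[5,[0,0,0],[0,0,0]]]'; python3 -c "
from h import *;go(660.5,54.5,119.5,2)"
```

```text
time: 20.78
position: [0.6609, 0.0535, 0.1197]
tool_rot: [-0.522, -0.472, 0.524, -0.479]
ft_force: [-0.7, -0.6, 1.7]
grip_width: 0.0138
t 20.77 p [660.9  53.5 119.7] F [-0.7 -0.6  1.7] w 13.8
[[ 0.004  0.995 -0.095]
 [-0.01  -0.095 -0.995]
 [-1.     0.005  0.009]]
yaw -5.5 shift(now axes) [ 0.2 -0.4 -1. ] shift(target axes) [ 0.2 -0.3 -1. ] turn [-7.5  0.6 -0.3] M [0.09 0.29 1.3 ]
```

The moment jumped to 1.3 Nm, which is the stop. Releasing, lifting away and looking.

```bash
python3 -m inch '[[50,[0,0,0],[0,0,0]],[50,[0,0,0],[0,0,0]],[50,[0,0,0],[0,0,0]],[50,[0,0,0],[0,0,0]],[50,[-15,0,0],[0,0,0]],[50,[-40,0,0],[0,0,0]],[50,[-50,0,0],[0,0,0]],[50,[-10,-50,0],[0,0,0]],[50,[0,-55,0],[0,0,0]],[50,[0,-55,0],[0,0,0]],[50,[0,-50,0],[0,0,0]],[50,[0,0,0],[0,0,0]]]'; python3 - <<'E'
from h import *
st()
a=snap("top","pics/t6.png");b=snap("side","pics/s6.png")
print(bar(a,"top",216,135,17,.142),bar(b,"side",186,212,22,.142))
c,s=np.cos(.03),np.sin(.03)
# model overlay: cap fully down vs 20 mm high
for n,f in(("top",a),("side",b)):
    f[:]=f
def ring(im,n,o,k,z,r,col):
    q=np.array([proj(n,[.6605+r*np.cos(t),.0545+r*np.sin(t),z]) for t in np.linspace(0,2*np.pi,60)])
    cv2.polylines(im,[np.int32((q-o)*k)],True,col,1)
A=cv2.resize(a[85:185,165:265],(400,400),interpolation=3);B=cv2.resize(b[170:290,130:250],(400,400),interpolation=3)
ring(B,"side",[130,170],400/120,.115,.0415,(255,0,0));ring(B,"side",[130,170],400/120,.135,.0415,(0,255,0));ring(B,"side",[130,170],400/120,.02,.0415,(255,0,0))
ring(A,"top",[165,85],4,.115,.0415,(255,0,0))
cv2.imwrite("pics/c6.png",np.hstack([A,B])[:,:,::-1])
E
```

```text
time: 22.28
position: [0.4485, 0.0754, 0.2427]
tool_rot: [0.527, 0.468, -0.522, 0.481]
ft_force: [0.8, -0.4, 0.6]
grip_width: 0.0501
t 22.27 p [448.5  75.4 242.7] F [ 0.8 -0.4  0.6] w 50.1
[[ 0.018  0.995 -0.1  ]
 [-0.008 -0.1   -0.995]
 [-1.     0.019  0.007]]
(np.int64(217), array([653.9,  49.2]), np.float64(70.1), array([46.3, 68.6])) (np.int64(153), array([659. ,  53.7]), np.float64(92.4), array([14.8, 58. ]))
```

View pics/c6.png

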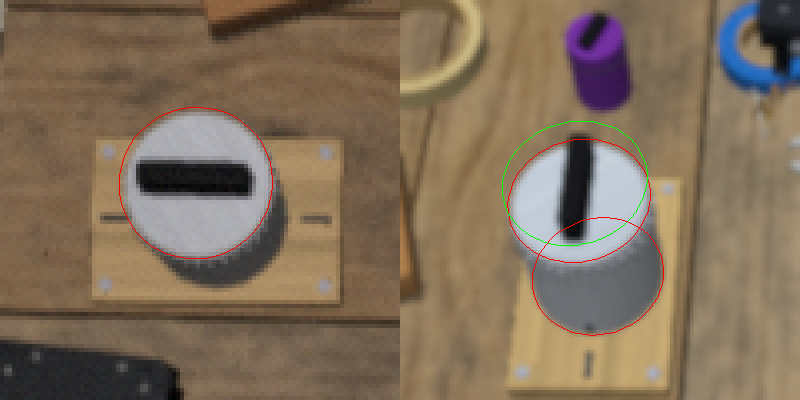

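```bash
python3 - <<'E'
from h import *
a=cv2.imread("pics/t6.png")[:,:,::-1]; b=cv2.imread("pics/s6.png");b0=cv2.imread("pics/s0.png")
print(bar(a,"top",213.5,129.5,16,.142,60))
a0=cv2.imread("pics/t0.png")
for n,(x,y,w,h) in {"spanner":(255,185,18,80),"roll":(280,165,36,38),"pencil":(168,188,14,70)}.items():
    print(n,'top diff',np.abs(a[y:y+h,x:x+w,::-1].astype(int)-a0[y:y+h,x:x+w]).mean().round(1))
for n,(x,y,w,h) in {"spanner":(245,205,78,20),"roll":(222,165,38,32),"pencil":(245,296,80,14)}.items():
    print(n,'side diff',np.abs(b[y:y+h,x:x+w].astype(int)-b0[y:y+h,x:x+w]).mean().round(1))
E
```

```text
(np.int64(203), array([657.7,  52.2]), np.float64(89.1), array([17.8, 67.6]))
spanner top diff 7.6
roll top diff 6.5
pencil top diff 47.1
spanner side diff 27.7
roll side diff 32.2
pencil side diff 13.8
```

The arm occludes the bystanders, so I'm moving it clear for a final check.

```bash
python3 -m inch '[[50,[0,0,-55],[0,0,0]],[50,[0,0,-55],[0,0,0]],[50,[0,0,-55],[0,0,0]],[50,[0,0,-55],[0,0,0]],[50,[0,0,-55],[0,0,0]],[50,[0,0,-55],[0,0,0]],[50,[0,0,-55],[0,0,0]],[50,[0,0,-55],[0,0,0]],[50,[0,0,0],[0,0,0]]]'; python3 - <<'E'
from h import *
a=snap("top","pics/t7.png");b=snap("side","pics/s7.png")
print(bar(a,"top",213.5,129.5,16,.142,60),bar(b,"side",186,212,22,.142))
for n,im,f in(("top",a,"t0"),("side",b,"s0")):
    i0=cv2.imread(f"pics/{f}.png")[:,:,::-1]
    for k,r in {"spanner":{"top":(255,185,18,80),"side":(245,205,78,20)},"roll":{"top":(280,165,36,38),"side":(222,165,38,32)},"pencil":{"top":(168,188,14,70),"side":(245,296,80,14)}}.items():
        x,y,w,h=r[n]; print(n,k,np.abs(im[y:y+h,x:x+w].astype(int)-i0[y:y+h,x:x+w]).mean().round(1))
cv2.imwrite("pics/c7.png",cv2.resize(np.hstack([a,b])[:,:,::-1],(800,300)))
E
```

```text
time: 23.5
position: [0.5256, 0.5316, 0.246]
tool_rot: [0.541, 0.459, -0.513, 0.484]
ft_force: [0.1, -0.9, 0.3]
grip_width: 0.05
(np.int64(206), array([657.6,  52. ]), np.float64(88.8), array([17.9, 67.7])) (np.int64(191), array([656.1,  43.7]), np.float64(78.2), array([ 22.1, 108.6]))
top spanner 2.2
top roll 2.2
top pencil 2.2
side spanner 13.9
side roll 1.0
side pencil 1.1
```

View pics/c7.png

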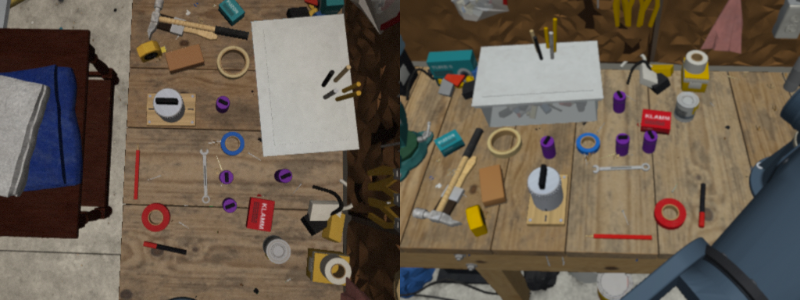

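Everything is clear and the bystanders haven't moved. The spanner's difference in the side view is only because the cap no longer covers it. Handing in.

```bash
python3 -c "
from h import *;print(robot.hand_in())"
```

```text
the job is handed in; nothing more can be done
None
```

The job is done and handed in at about 23.7 s of the 58 s. The small canister stands upright in the cup. The big cap is down on the block over it, turned clockwise to the stop and released.

- **Cap seated:** the tool height when it came to rest matched full depth. In the pictures the cap fits the fully-down outline, not the one 20 mm higher.
- **Turned to the stop:** the turning moment rose from 0.1 to 1.3 Nm as it met the stop.
- **Bar direction:** the top view puts the bar at 89° and the side view at 92°, against about 92° for the block's long side. They disagree by about 3°, but both are within the 5° tolerance. A last side reading of 78° is one I discard: its spread was far larger than the bar, so the mask had caught other dark pixels.
- **Bystanders:** the spanner, pencil and blue roll look unchanged in before-and-after pictures. The spanner differs in the side view only where the cap used to cover it.
- **Forces and contact:** the wrist force readings stayed under about 3 N, and the robot ended clear of everything.

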